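# Lock the sprung dust cap onto the water tester's sample well

## Robot

A 6-joint arm with a two-finger parallel gripper is mounted at the origin on the work surface. World frame = base frame: x ahead of the robot, y to its left, z up, the work surface at z = 0. Lengths are in m, angles in degrees, forces in N, time in s.
With the tool pointing down it reaches from about 0.25 to 0.725 m from the base axis. Payload 9.7 kg.
Tool frame: the origin (TCP) lies at the very end of the fingers, on their centre line; the grasp point (between the pads) lies 19 mm behind it; z points along the fingers, y is the line along which they close (so a half turn about z gives the same grasp; the last joint's range is limited). The gripper opens to 85 mm and grips with 20 to 120 N. Pads are 22 mm wide; open, the fingers measure 114 mm over their backs; the gripper's body (76 mm by 85 mm) begins 54 mm behind the grasp point. The pads swing forward as they close: fully open they stand 13 mm farther back than shut.
Start: joints at [-68.812, 4.979, 10.078, 95.1, 0, 90], TCP at [0.199, -0.513, 0.231] pointing down, gripper open.
Joint ranges: [-179.16, 179.16], [-48.56, 103.87], [-65.8, 70.77], [-126.05, 130.52], [-82.76, 87.17], [-180, 180]. Speed limits (degrees/s): [127.2, 127.2, 147.25, 180, 180, 180].

## Interface

Orientations are given as [roll, pitch, yaw] about the fixed x, y, z axes, in that order (R = Rz(yaw) Ry(pitch) Rx(roll)).
In Python, from workcell import bot gives the robot as it stands.
- The arm moves only by the tool arm_command, never from a script. Its argument "series" is a list of rows, each a list of 4 numbers: the shift along the tool's x, y, z in m, then the turn about the tool's z in rad. A call has exactly 5 rows; each row is the pose to reach, as a shift and turn from the pose commanded when the call began, along the tool's axes at that moment; what a row does not reach only later rows make up. A row lasts 1/10 s, in which the tool goes at most 50 mm and 8.59 degrees, less where a joint would pass 70% of its speed; a pose out of reach is approached as far as the arm can. A call with a gripper value outside its range is refused whole. "hand" is the finger opening in m, from 0 to 0.0854, set as the call begins (left out, the last holds). The fingers move at their own pace and stop on an object; "grip_force" is the grip in N (left out, the last holds). Time passes only in rows, so rows that repeat a pose let the fingers close, or fill a call up. It gives the time, the measured TCP pose, the force, the opening and the grip force at its end, in the units of the state.
- bot.get_obs(): the state, without advancing time (a new reading comes with each control period).
- bot.camera(name): name is "scene" or "top" or "wrist"; returns a dict with "color" (420x560x3 uint8, blue, green, red), "camera_matrix" (3x3 intrinsics, pixels), "xyz" and "orientation" of the camera in the world; the wrist camera has in their place "T_tool_cam" (4x4, takes a point from camera to tool coordinates, whose origin is the TCP and whose axes are the flange's). Camera axes: x right, y up, looking along -z (the intrinsics and any distortion apply to the point x, -y, -z); pixel columns grow to the right and rows downward; lengths in m; the calibration is good to about 2 mm. A picture is of the moment at which its call begins: read the wrist's pose just before it. There is no depth.
- bot.job_done(): hands the job in; it is judged then, once.
Trained networks look in the newest picture that a camera, given by its name, has taken for a name from the list of things; names that differ only in an ending like _2 or _b are one class to them, and where a whole thing is asked for, a point or a joint stands for the part that bears it (a point fixed in the world has none). Each returns a list of dicts, best first, with "confidence" (0 to 1); they miss things now and then, are a little off and sometimes report something else, mostly with a low value. They report only what shows in the picture. A call takes as long as a camera call. They do not tell look-alikes from the thing itself.
- bot.find_in(camera, target): "location" ([column, row] in pixels, amid what is visible of it).
- bot.mark_of(camera, target): "location" ([column, row] in pixels: a listed point, or the origin of a listed thing).
The state is a dict: "time": time; "q": joint angles; "qd": joint speeds; "joint_efforts": joint torques, N m; "ee_pos": TCP position; "tcp_rot": TCP orientation; "wrist_force": force on the tool from outside, world axes, zero at the start; "torque": the same for the moment, N m; "opening": finger opening in m; "grasp_force": force on a finger pad.
Only numpy, scipy, OpenCV 4.12 (cv2) and the standard library are available. Lean on these libraries where they do the work, as an engineer would, in place of code of your own. Each camera call takes 0.05 s, during which the arm holds its last target. There are 200 camera calls.

## Task

Pick up the black dust cap by pinching its two orange tabs together, and fit it into the round sample well of the water tester with the tabs in line with the collar's two yellow marks, feeling for the well and pressing gently down against the sprung blue seal ring. Then let the tabs spring out so that they lock under the rim and the cap stays down, holding the seal compressed, with your hand off it. Do not force it, and leave the bottles, vials and other things where they are.

Things in the scene. Friction and masses are not known exactly. Their poses are not given: they have to be found in the camera images.
- cap: Loose black round dust cap, 0.07 kg, spigot down. Origin: centre of its underside, z up. Spigot 51 mm in diameter, z 0 to 14 mm, its foot tapered from 40 mm at z 0 to 51 mm at z 4; flange 80 mm in diameter, z 14 to 18 mm; two upright orange tabs stand on top at +y and -y.
- grip (a point): On the cap's axis, 40 mm above its underside: where to pinch the tabs, along the cap's y. Each tab is 20 mm wide (x), 5 mm thick, z 19 to 46 mm above the underside; outer faces 34 mm apart when free, 22 mm when pinched. Fingertips 1 to 3 mm above the flange top (z 18) are best.
- hooks (a point): On the cap's axis, 6 mm above its underside: level of its two orange locking hooks, one under each tab at +y and -y, 4 mm high, 10 mm wide. They reach 31 mm from the axis when free and 25 mm (inside the spigot's outline) when the tabs are pinched fully. They are blunt: unpinched hooks do not go into the well.
- tab_l (a joint): The tab at the cap's +y side: 0 m free (hook out), 0.006 m pinched fully in. Sprung: about 5 N to start, 11.6 N fully in, on each tab; a grip of 20 to 35 N pinches both fully and holds the cap firmly.
- tab_r (a joint): The tab at the cap's -y side, as tab_l.
- meter: Fixed white benchtop water tester, 190 x 200 x 70 mm (x, y, z), display and keys on its -y half. Origin: centre of its underside. On its top a dark collar, 76 mm in outer diameter and about 30 mm high, surrounds the round sample well. Two yellow marks on the collar lie at its +y and -y sides (the meter's y axis).
- well (a point): Nominal centre of the collar's top face, 100 mm above the bench, fixed to the meter at (-10, 30) mm. The collar is adjustable: it really stands up to 2.5 mm off in x and in y, and up to 8 mm higher or lower; this is not measured and does not change in use. The mouth is 55 mm in diameter, its lip 4 mm thick; the well is over 18 mm deep.
- pockets (a point): On the well's nominal axis, 6 mm below the nominal top: level of the two pockets under the lip, at the yellow marks only (hooks fit within about 12 degrees of them), 34 mm from the axis, which take the cap's hooks. Elsewhere the wall is 27.5 mm from the axis. The cap fits either way round (half a turn).
- seal (a joint): Blue sprung seal ring, 67 to 77 mm in diameter, round the mouth: 6 mm proud of the collar at 0 m, flush at 0.006 m. The cap's flange pushes it down: 1.5 N at first, 7 N flush, then the flange meets the collar hard (press with 8 to 13 N). Hooks pass under the lip beyond 0.004 m; the locked cap rides up and holds it at about 0.004 m. It lifts an unlocked cap.
- tray: Fixed green drying tray, flat, 210 x 190 x 8 mm, on which the cap starts. Origin: centre of its underside.
- vial_a: Loose clear vial, white top, 25 mm diameter, 57 mm tall, on the tray 80 to 90 mm to +x of its centre; leave alone. Origin: on its axis, underside.
- vial_b: Loose clear vial, black top, as vial_a; leave alone. Origin: on its axis, underside.
- amber: Loose amber bottle, 80 mm diameter, 190 mm tall; leave alone. Origin: on its axis, underside.
- blue_bottle: Loose blue bottle, 64 mm diameter, 180 mm tall; leave alone. Origin: on its axis, underside.
- tub: Loose white tub, 120 mm rim, 90 mm tall; leave alone. Origin: on its axis, underside.
- jar: Loose glass jar with red lid, 70 mm diameter, 80 mm tall; leave alone. Origin: on its axis, underside.
- scrub: Loose brush lying on the bench; leave alone. Origin: under its middle.
Not all that is in view belongs to the job. There is more than one size of the cap; the job needs the middle-sized.

How it is judged:
By the outcome, as a careful person would: the job done as asked, in the order asked, and still so for the second after the job is handed in, with the robot touching nothing.
It also fails if it takes over 64 s, if anything falls off the work surface, if the arm or the gripper's body presses on something with over 40 N, if the wrist force passes 120 N, or if a joint passes its speed limit or range.

## Working session

There is one attempt and no reset: what is moved stays moved. The work goes in short steps, Python scripts to look and compute and a tool call to move; the robot and the scene stay as the last step left them, time stands still between calls to the robot, and variables do not carry over. Pictures are saved under pics/ and viewed, at most 10 in all, crops included, and the job is handed in when it is done.

Besides the shell and the picture viewer there is one more tool, called after "Request:" as name([rows], argument=value, ...), one row to a line, values as JSON. arm_command: Moves the arm, as the interface text tells. Its arguments: {"type":"object","properties":{"series":{"type":"array"},"hand":{"type":"number"},"grip_force":{"type":"number"}},"required":["series"]}

```bash
mkdir -p pics; cat > h.py <<'E'
import numpy as np, cv2
from scipy.spatial.transform import Rotation as R
from workcell import bot
def cam(n):
    o=bot.get_obs(); c=bot.camera(n); K=np.array(c["camera_matrix"])
    if n=="wrist":
        T=np.eye(4); T[:3,:3]=R.from_euler('xyz',o["tcp_rot"],degrees=True).as_matrix(); T[:3,3]=o["ee_pos"]
        T=T@np.array(c["T_tool_cam"])
    else:
        T=np.eye(4); q=np.array(c["orientation"],float)
        T[:3,:3]=q if q.shape==(3,3) else (R.from_quat(q) if q.size==4 else R.from_euler('xyz',q,degrees=True)).as_matrix()
        T[:3,3]=c["xyz"]
    return c,K,T
def px2w(K,T,uv,z):
    d=np.linalg.inv(K)@[uv[0],uv[1],1]; d=T[:3,:3]@[d[0],-d[1],-d[2]]
    return T[:3,3]+d*(z-T[2,3])/d[2]
def w2px(K,T,p):
    q=T[:3,:3].T@(np.array(p)-T[:3,3]); v=K@[q[0],-q[1],-q[2]]; return v[:2]/v[2]
E
python3 - <<'E'
from h import *
print(bot.get_obs())
for n in("top","scene","wrist"):
    c,K,T=cam(n); cv2.imwrite(f"pics/{n}0.png",c["color"]); print(n,{k:v for k,v in c.items() if k!="color"})
    for t,z in(("cap",.008),("grip",.048),("meter",0),("well",.1),("tray",0)):
        for r in bot.mark_of(n,t)[:4]: print(t,np.round(r["location"],1),round(r["confidence"],2),px2w(K,T,r["location"],z).round(3))
E
```

```text
{'time': 0.0, 'q': array([-6.88124511e+01,  5.01007905e+00,  1.00364529e+01,  9.50999255e+01,
        5.25763145e-04,  8.99988030e+01]), 'qd': array([ 0.03350662, -0.00563342,  0.06024478, -0.0019399 ,  0.09795949,
       -0.00440697]), 'joint_efforts': array([-2.10823473e-04, -5.20385528e+01,  4.64810264e+01,  1.59245561e-02,
        4.66838071e-05,  6.48238242e-06]), 'ee_pos': array([ 0.19870454, -0.51261403,  0.23061077]), 'tcp_rot': array([-1.79926448e+02, -5.27299314e-04,  2.11887452e+01]), 'wrist_force': array([-0.04583963, -0.91380176,  0.3935068 ]), 'torque': array([0.02722683, 0.05522604, 0.00020949]), 'grasp_force': 0.0, 'opening': 0.08563512642470165}
top {'camera_matrix': array([[379.84871029,   0.        , 284.45806285],
       [  0.        , 379.84871029, 210.98523071],
       [  0.        ,   0.        ,   1.        ]]), 'xyz': array([ 0.3513507 , -0.02403396,  1.0041264 ]), 'orientation': array([  8.33627413,   1.02977826, -89.88954085])}
cap [390.4 321. ] 0.88 [ 0.216 -0.275  0.008]
cap [357.1 270.5] 0.64 [ 0.342 -0.194  0.008]
cap [337.9 207.8] 0.63 [ 0.506 -0.147  
[... 1047 characters left out ...]
59.5] 0.66 [0.493 0.185 0.1  ]
tray [234.9 196.7] 0.81 [ 0.521 -0.16   0.   ]
wrist {'camera_matrix': array([[346.41158325,   0.        , 272.99921987],
       [  0.        , 346.41158325, 211.29764612],
       [  0.        ,   0.        ,   1.        ]]), 'T_tool_cam': array([[ 3.95215926e-04,  9.48996766e-01,  3.15285555e-01,
         8.07309431e-02],
       [ 9.99999829e-01, -2.39507772e-04, -5.32608469e-04,
        -5.46925363e-04],
       [-4.29930374e-04,  3.15285712e-01, -9.48996699e-01,
        -1.41561016e-01],
       [ 0.00000000e+00,  0.00000000e+00,  0.00000000e+00,
         1.00000000e+00]])}
cap [63.5 79.2] 0.68 [ 0.214 -0.285  0.008]
grip [27.3 74.2] 0.8 [ 0.213 -0.277  0.048]
```

View top.

```bash
python3 - <<'E'
import cv2
a=cv2.imread("pics/top0.png");cv2.imwrite("pics/topc.png",cv2.resize(a[100:380,130:450],(800,600)[:2] and (686,600),interpolation=2))
E
```

```text
(no output)
```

View pics/topc.png

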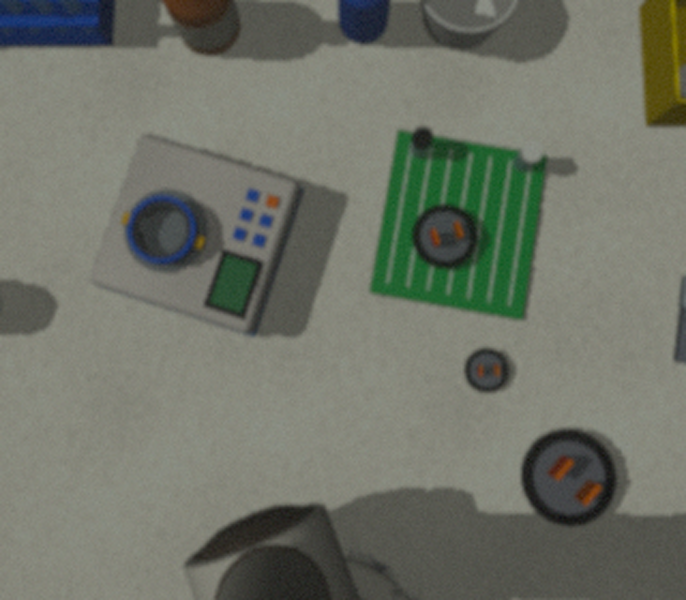

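View pics/scene0.png

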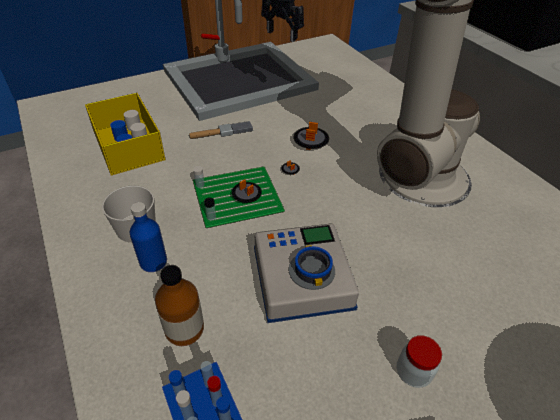

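The top view shows three look-alikes: a small cap at (357,270), a large one at (390,321), and one on the tray at (338,209). The tray cap is about 31 px across, roughly 80 mm, so it is the middle size and the one needed. Meter yaw is about -19° and cap yaw about +17°. Next I hover over the tray cap and confirm in a crop.

```bash
cat >> h.py <<'E'
def delta(p,yaw=None):
    o=bot.get_obs(); M=R.from_euler('xyz',o["tcp_rot"],degrees=True).as_matrix()
    d=M.T@(np.array(p)-o["ee_pos"]); t=0 if yaw is None else -np.radians((yaw-o["tcp_rot"][2]+180)%360-180)
    print("delta",d.round(4),"turn rad",round(t,4)); return d,t
E
python3 -c "
from h import *
delta([.498,-.143,.165],17)"
```

```text
delta [ 0.4127 -0.2367  0.0663] turn rad 0.0731
```

Request:
arm_command([
  [0.04,-0.023,0.006,0.014],
  [0.08,-0.046,0.012,0.028],
  [0.12,-0.069,0.018,0.042],
  [0.16,-0.092,0.024,0.056],
  [0.2,-0.115,0.03,0.073],
], hand=0.07, grip_force=28)

```text
time: 1.4
ee_pos: [0.3445, -0.3318, 0.2012]
tcp_rot: [180.0, -0.0, 17.0]
wrist_force: [0.7, -1.2, -0.4]
opening: 0.0704
grasp_force: 0.0
```

```bash
python3 -c "
from h import *
delta([.498,-.143,.165],17);print(bot.get_obs()['ee_pos'],bot.get_obs()['opening'])"
```

```text
delta [ 0.2019 -0.1358  0.0362] turn rad -0.0009
[ 0.3444871  -0.33178632  0.20120798] 0.07037363021719803
```

Request:
arm_command([
  [0.04,-0.027,0.007,0],
  [0.08,-0.054,0.014,0],
  [0.12,-0.081,0.021,0],
  [0.162,-0.109,0.029,0],
  [0.202,-0.136,0.036,0],
])

```text
time: 1.9
ee_pos: [0.4981, -0.1423, 0.1652]
tcp_rot: [180.0, -0.0, 17.0]
wrist_force: [0.6, -1.0, -0.7]
opening: 0.07
grasp_force: 0.0
```

```bash
python3 - <<'E'
from h import *
print(bot.get_obs()['ee_pos'])
c,K,T=cam("wrist"); im=c["color"]
for t,z in(("cap",.008),("grip",.048),("tab_l",.05),("hooks",.014)):
    for r in bot.mark_of("wrist",t)[:3]: print(t,np.round(r["location"],1),round(r["confidence"],2),px2w(K,T,r["location"],z).round(4))
# orange tab tops
hsv=cv2.cvtColor(im,cv2.COLOR_BGR2HSV); m=cv2.inRange(hsv,(3,120,70),(20,255,255))
n,l,s,ce=cv2.connectedComponentsWithStats(m)
for i in range(1,n):
    if s[i,4]>60: print(s[i],ce[i].round(1),px2w(K,T,ce[i],.05).round(4))
np.savez("w1.npz",im=im,K=K,T=T)
cv2.imwrite("pics/w1.png",cv2.resize(im,(784,588)))
E
```

```text
[ 0.49809564 -0.14234325  0.16519424]
cap [273.7 344.9] 0.79 [ 0.3403 -0.1911  0.008 ]
cap [272.3 191.6] 0.76 [ 0.4979 -0.1415  0.008 ]
grip [272.3 364.4] 0.81 [ 0.3506 -0.1865  0.048 ]
grip [272.4 209.4] 0.68 [ 0.4944 -0.1426  0.048 ]Traceback (most recent call last):
  File "<stdin>", line 5, in <module>
ValueError: it knows: amber, blue_bottle, cap, grip, hooks, jar, meter, pockets, scrub, tray, tub, vial, well
```

```bash
python3 - <<'E'
from h import *
c,K,T=cam("wrist"); im=c["color"]
hsv=cv2.cvtColor(im,cv2.COLOR_BGR2HSV); m=cv2.inRange(hsv,(3,120,70),(20,255,255))
n,l,s,ce=cv2.connectedComponentsWithStats(m)
for i in range(1,n):
    if s[i,4]>60: print(s[i],ce[i].round(1),px2w(K,T,ce[i],.05).round(4))
np.savez("w1.npz",im=im,K=K,T=T)
cv2.imwrite("pics/w1.png",cv2.resize(im[60:400,80:480],None,fx=1.75,fy=1.75,interpolation=2))
E
```

```text
[251 189   7  33 206] [254.  205.7] [ 0.4936 -0.1273  0.05  ]
[288 189   8  33 222] [291.1 204.9] [ 0.5028 -0.1545  0.05  ]
[259 346   7  22  81] [261.8 358.2] [ 0.3566 -0.1747  0.05  ]
[278 349   7  22  92] [280.7 361. ] [ 0.3587 -0.192   0.05  ]
```

View pics/w1.png

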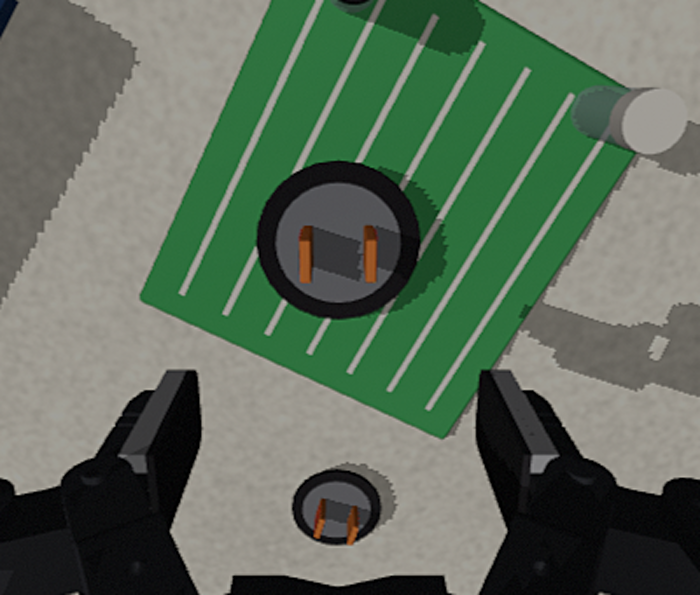

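```bash
python3 - <<'E'
from h import *
d=np.load("w1.npz");im,K,T=d["im"],d["K"],d["T"]
g=cv2.cvtColor(im,cv2.COLOR_BGR2HSV)
m=(g[...,2]<40).astype(np.uint8); n,l,s,ce=cv2.connectedComponentsWithStats(m)
for i in range(1,n):
    if 1000<s[i,4]<9000 and abs(ce[i][0]-273)<15 and abs(ce[i][1]-197)<15:
        cs,_=cv2.findContours((l==i).astype(np.uint8),0,1); (e,ax,a)=cv2.fitEllipse(max(cs,key=len)); print(e,ax)
        p=px2w(K,T,e,.025); print(p, np.linalg.norm(px2w(K,T,(e[0]+max(ax)/2,e[1]),.025)-p)*2000)
        delta([p[0],p[1],.0285])
E
```

```text
(273.0132751464844, 196.53875732421875) (89.0728530883789, 92.04187774658203)
[ 0.4981901  -0.14121998  0.025     ] 77.55643004347348
delta [ 0.0015 -0.0015  0.1364] turn rad 0
```

The ellipse measures about 78 mm across, which confirms the middle-sized cap at (273,197). The tabs are aligned with the fingers, so I descend.

Request:
arm_command([
  [0.001,-0.001,0.035,0],
  [0.001,-0.001,0.075,0],
  [0.001,-0.001,0.11,0],
  [0.001,-0.001,0.128,0],
  [0.001,-0.001,0.1365,0],
])

```text
time: 2.6
ee_pos: [0.4962, -0.1439, 0.0272]
tcp_rot: [-179.9, 0.1, 16.9]
wrist_force: [0.0, 0.4, -0.1]
opening: 0.0702
grasp_force: 0.0
```

Request:
arm_command([
  [0,0,0,0],
  [0,0,0,0],
  [0,0,0,0],
  [0,0,0,0],
  [0,0,0,0],
], hand=0.015, grip_force=28)

```text
time: 3.1
ee_pos: [0.4988, -0.1435, 0.0314]
tcp_rot: [179.9, -0.1, 17.0]
wrist_force: [-3.6, -0.6, 9.7]
opening: 0.0198
grasp_force: 28.3
```

```bash
python3 - <<'E'
from h import *
for i in range(3):
    c,K,T=cam("wrist"); o=bot.get_obs(); print(o["ee_pos"].round(4),o["wrist_force"].round(1),round(o["opening"],4),o["grasp_force"].round(1))
cv2.imwrite("pics/w2.png",cv2.resize(c["color"][100:420,120:440],None,fx=1.8,fy=1.8))
E
```

```text
Traceback (most recent call last):
AttributeError: 'float' object has no attribute 'round'
```

```bash
python3 - <<'E'
from h import *
for i in range(3):
    c,K,T=cam("wrist"); o=bot.get_obs(); print(o["ee_pos"].round(4),o["wrist_force"].round(1),round(o["opening"],4),o["grasp_force"])
cv2.imwrite("pics/w2.png",cv2.resize(c["color"][100:420,120:440],None,fx=1.8,fy=1.8))
E
```

```text
[ 0.4988 -0.1435  0.0314] [-2.7 -0.4  9.8] 0.0201 28.32506239414215
[ 0.4988 -0.1435  0.0313] [-3.8 -0.4  9.2] 0.0198 28.323249220848083
[ 0.4988 -0.1436  0.0314] [-2.7 -1.   9.7] 0.0201 28.32271456718445
```

View pics/w2.png

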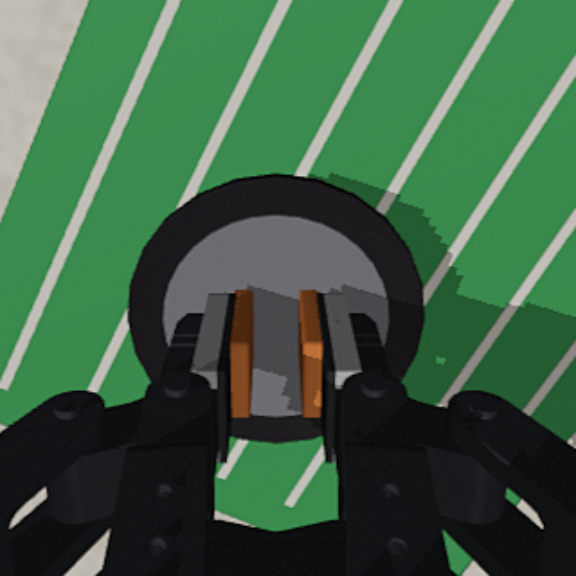

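The fingertips are resting on the flange: about 10 N upward with the TCP 3 mm above the command. I will ease open, rise 5 mm and pinch again.

Request:
arm_command([
  [0,0,0,0],
  [0,0,0,0],
  [0,0,-0.002,0],
  [0,0,-0.005,0],
  [0,0,-0.005,0],
], hand=0.045)

```text
time: 3.8
ee_pos: [0.4981, -0.143, 0.0343]
tcp_rot: [180.0, -0.0, 17.0]
wrist_force: [0.3, 0.8, 0.1]
opening: 0.0451
grasp_force: 0.0
```

Request:
arm_command([
  [0,0,0,0],
  [0,0,0,0],
  [0,0,0,0],
  [0,0,0,0],
  [0,0,0,0],
], hand=0.015)

```text
time: 4.3
ee_pos: [0.498, -0.143, 0.0349]
tcp_rot: [180.0, -0.1, 17.0]
wrist_force: [-2.1, 2.0, 9.5]
opening: 0.02
grasp_force: 28.2
```

Request:
arm_command([
  [0,0,-0.001,0],
  [0,0,-0.003,0],
  [0,0,-0.008,0],
  [0,0,-0.016,0],
  [0,0,-0.03,0],
])

```text
time: 4.8
ee_pos: [0.4973, -0.1428, 0.0639]
tcp_rot: [-180.0, 0.1, 17.0]
wrist_force: [0.4, 0.3, -1.3]
opening: 0.0195
grasp_force: 27.4
```

Request:
arm_command([
  [0,0,-0.03,0],
  [0,0,-0.06,0],
  [0,0,-0.09,0],
  [0,0,-0.12,0],
  [0,0,-0.12,0],
])

```text
time: 5.3
ee_pos: [0.4993, -0.1434, 0.1893]
tcp_rot: [179.8, -0.4, 17.0]
wrist_force: [0.3, 0.5, -0.3]
opening: 0.0201
grasp_force: 27.5
```

```bash
python3 - <<'E'
from h import *
c,K,T=cam("wrist"); o=bot.get_obs(); print(o["ee_pos"].round(4),o["wrist_force"].round(1),round(o["opening"],4),o["grasp_force"])
cv2.imwrite("pics/w3.png",cv2.resize(c["color"][100:420,120:440],None,fx=1.8,fy=1.8))
E
```

```text
[ 0.4988 -0.1432  0.1868] [-0.1 -0.1 -1.5] 0.0202 27.534159421920776
```

View pics/w3.png

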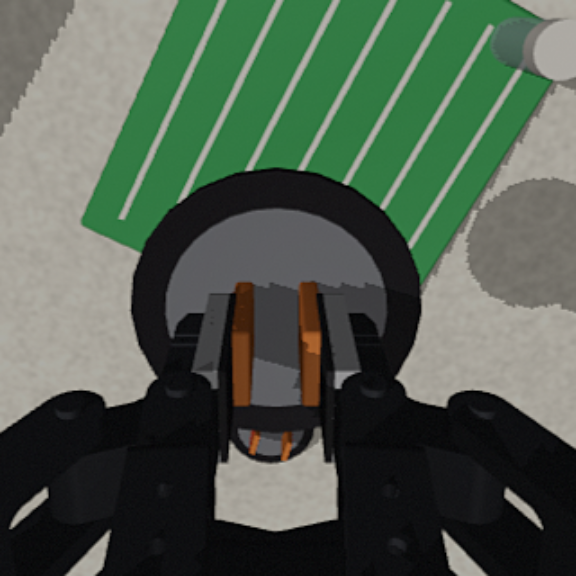

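The cap is held square: flange centred about (273,267) in the full image, both tabs pinched. I now carry it to just short of the well, turned to the meter's yaw, and measure the collar from near.

```bash
python3 -c "
from h import *
delta([.419,.218,.225],-19)"
```

```text
delta [ 0.0295 -0.3687 -0.039 ] turn rad 0.6284
```

Request:
arm_command([
  [0.003,-0.035,-0.005,0.07],
  [0.006,-0.075,-0.01,0.14],
  [0.009,-0.115,-0.015,0.21],
  [0.012,-0.155,-0.02,0.28],
  [0.015,-0.19,-0.025,0.35],
], grip_force=31)

```text
time: 5.85
ee_pos: [0.4553, 0.0096, 0.2084]
tcp_rot: [-178.3, 0.1, 0.4]
wrist_force: [0.3, -0.4, -1.5]
opening: 0.0193
grasp_force: 31.9
```

```bash
python3 -c "
from h import *
delta([.419,.218,.225],-19)"
```

```text
delta [-0.035  -0.209  -0.0103] turn rad 0.3383
```

Request:
arm_command([
  [-0.01,-0.036,-0.003,0.07],
  [-0.02,-0.072,-0.006,0.14],
  [-0.03,-0.108,-0.01,0.21],
  [-0.04,-0.143,-0.013,0.278],
  [-0.048,-0.173,-0.013,0.278],
])

```text
time: 6.35
ee_pos: [0.3933, -0.0653, 0.2216]
tcp_rot: [-175.7, 0.6, -12.5]
wrist_force: [0.1, -0.1, -1.1]
opening: 0.0195
grasp_force: 31.9
```

Request:
arm_command([
  [0,0,0,0],
  [0,0,0,0],
  [0,0,0,0],
  [0,0,0,0],
  [0,0,0,0],
])

```text
time: 6.85
ee_pos: [0.3949, -0.0625, 0.2216]
tcp_rot: [-175.7, 0.6, -12.0]
wrist_force: [0.1, 0.1, -0.9]
opening: 0.0195
grasp_force: 31.9
```

```bash
cat >> h.py <<'E'
def look(name,save):
    c,K,T=cam(name); im=c["color"]; np.savez(save+".npz",im=im,K=K,T=T)
    h=cv2.cvtColor(im,cv2.COLOR_BGR2HSV)
    for nm,lo,hi in(("blue",(105,120,50),(130,255,255)),("yellow",(18,130,90),(35,255,255))):
        n,l,s,ce=cv2.connectedComponentsWithStats(cv2.inRange(h,lo,hi))
        for i in np.argsort(-s[1:,4])[:3]+1:
            if s[i,4]<25: continue
            print(name,nm,s[i],ce[i].round(1),px2w(K,T,ce[i],.1).round(4))
    return im,K,T
E
python3 - <<'E'
from h import *
o=bot.get_obs(); print(o["ee_pos"],o["tcp_rot"],o["opening"])
im,K,T=look("wrist","w4"); look("top","t4"); 
cv2.imwrite("pics/w4.png",cv2.resize(im,None,fx=1.4,fy=1.4))
E
```

```text
[ 0.3948521  -0.06250817  0.22161309] [-175.68457383    0.60495955  -12.01452336] 0.0195434123690913
wrist blue [  0 120  12  60 470] [  4.3 151. ] [0.4784 0.1505 0.1   ]
wrist blue [ 61  48  19  20 309] [69.9 57.7] [0.5309 0.069  0.1   ]
wrist blue [ 92  83  18  19 288] [100.9  92.1] [0.5038 0.0549 0.1   ]
wrist yellow [ 13 138  13  18 187] [ 18.9 146.3] [0.4795 0.1365 0.1   ]
top blue [  78   68  102   53 3348] [133.   98.5] [0.7722 0.3769 0.1   ]
top blue [288  84  23  34 450] [297.5  98.3] [ 0.77   -0.0399  0.1   ]
top blue [483 112  24  19 301] [495.2 121.1] [ 0.7076 -0.5271  0.1   ]
top yellow [438  86 107  62 815] [491.3 121.1] [ 0.7076 -0.5176  0.1   ]
top yellow [460 104  60  26 693] [492.5 111.2] [ 0.7331 -0.5224  0.1   ]
top yellow [463 132  11   8  62] [467.5 135.5] [ 0.6709 -0.4567  0.1   ]
```

View pics/w4.png

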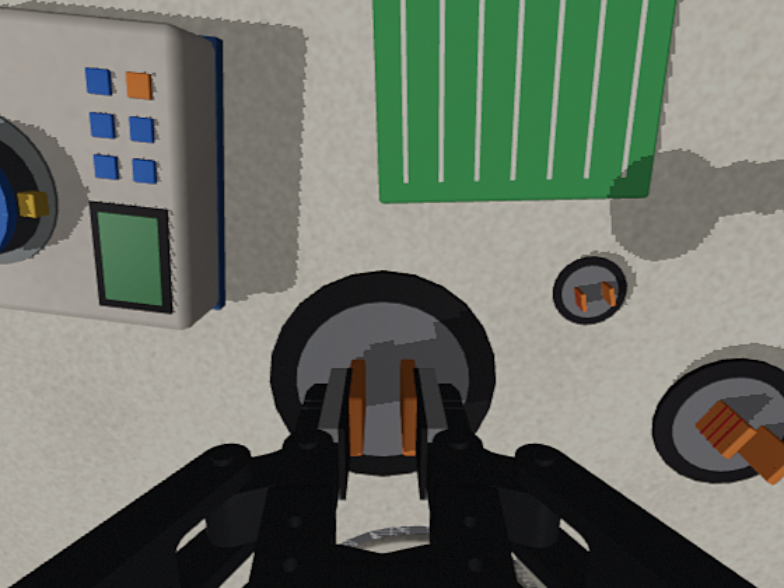

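```bash
python3 -c "
from h import *
o=bot.get_obs();print(o['q'].round(2),o['qd'].round(2),o['wrist_force'],o['joint_efforts'].round(1))
delta([.419,.218,.225],-19)"
```

```text
[-12.08 -15.11  -9.73  95.98   4.31 179.95] [-0.17 -0.07 -0.02 -0.01  0.02 -0.07] [ 0.61422558  0.59620003 -1.15531562] [ -0.  -30.1  46.8   0.1   0.3   0. ]
delta [-0.0349 -0.2789  0.0181] turn rad 0.1217
```

Joint 6 reached its range. The half turn gives the same fit, so I turn back to yaw 161°.

Request:
arm_command([
  [0,0,0,-0.13],
  [0,0,0,-0.27],
  [0,0,0,-0.41],
  [0,0,0,-0.55],
  [0,0,0,-0.69],
])

```text
time: 7.45
ee_pos: [0.3947, -0.0627, 0.2218]
tcp_rot: [-176.3, -2.3, 27.7]
wrist_force: [-0.5, -0.4, -1.4]
opening: 0.0192
grasp_force: 31.9
```

```bash
python3 -c "
from h import *
print(bot.get_obs()['q'].round(1))
delta([.579,.162,.225],161)"
```

```text
[-12.1 -15.1  -9.7  96.    4.3 140.1]
delta [ 0.2676 -0.1125  0.0148] turn rad -2.3262
```

Request:
arm_command([
  [0.03,-0.012,0,-0.14],
  [0.06,-0.024,0,-0.28],
  [0.09,-0.036,0,-0.42],
  [0.12,-0.048,0,-0.56],
  [0.15,-0.06,0,-0.7],
])

```text
time: 7.95
ee_pos: [0.5009, 0.0605, 0.2316]
tcp_rot: [-178.7, -4.1, 67.9]
wrist_force: [-0.5, -0.1, -0.6]
opening: 0.0196
grasp_force: 31.9
```

Request:
arm_command([
  [0,0,0,-0.14],
  [0,0,0,-0.28],
  [0,0,0,-0.42],
  [0,0,0,-0.56],
  [0,0,0,-0.7],
])

```text
time: 8.45
ee_pos: [0.5001, 0.0594, 0.2315]
tcp_rot: [178.4, -4.0, 108.1]
wrist_force: [0.2, -0.1, 0.3]
opening: 0.0198
grasp_force: 31.9
```

```bash
python3 -c "
from h import *
print(bot.get_obs()['q'].round(1), R.from_euler('xyz',bot.get_obs()['tcp_rot'],degrees=True).as_matrix()[:,2].round(4))
delta([.579,.162,.225],161)"
```

```text
[ 4.3 -2.1  2.8 94.2  4.3 76.3] [ 0.0054  0.0756 -0.9971]
delta [0.0725 0.1064 0.0146] turn rad -0.9237
```

The tool kept a 4.3° tilt from being clamped at the +180° limit. The opposite limit should cancel it, so I go there and undo it in small steps.

Request:
arm_command([
  [0,0,0,-0.145],
  [0,0,0,-0.29],
  [0,0,0,-0.435],
  [0,0,0,-0.58],
  [0,0,0,-0.725],
])

```text
time: 8.95
ee_pos: [0.5001, 0.0593, 0.2315]
tcp_rot: [176.1, -1.9, 149.6]
wrist_force: [-0.4, -0.7, -0.9]
opening: 0.0197
grasp_force: 31.9
```

Request:
arm_command([
  [0,0,0,-0.145],
  [0,0,0,-0.29],
  [0,0,0,-0.435],
  [0,0,0,-0.58],
  [0,0,0,-0.725],
])

```text
time: 9.45
ee_pos: [0.5001, 0.0593, 0.2315]
tcp_rot: [175.8, 1.1, -168.9]
wrist_force: [-0.4, 0.5, -1.1]
opening: 0.0196
grasp_force: 31.9
```

Request:
arm_command([
  [0,0,0,-0.145],
  [0,0,0,-0.29],
  [0,0,0,-0.435],
  [0,0,0,-0.58],
  [0,0,0,-0.725],
])

```text
time: 9.95
ee_pos: [0.5001, 0.0593, 0.2315]
tcp_rot: [177.6, 3.6, -127.4]
wrist_force: [-0.4, 0.2, -1.7]
opening: 0.0196
grasp_force: 31.9
```

Request:
arm_command([
  [0,0,0,-0.145],
  [0,0,0,-0.29],
  [0,0,0,-0.435],
  [0,0,0,-0.58],
  [0,0,0,-0.725],
])

```text
time: 10.45
ee_pos: [0.5001, 0.0593, 0.2315]
tcp_rot: [-179.4, 4.3, -85.8]
wrist_force: [-0.2, -0.4, -1.9]
opening: 0.0194
grasp_force: 31.9
```

Request:
arm_command([
  [0,0,0,-0.145],
  [0,0,0,-0.29],
  [0,0,0,-0.435],
  [0,0,0,-0.58],
  [0,0,0,-0.725],
])

```text
time: 10.95
ee_pos: [0.5001, 0.0593, 0.2315]
tcp_rot: [-176.7, 2.8, -44.2]
wrist_force: [0.7, -0.6, -0.4]
opening: 0.0198
grasp_force: 31.9
```

Request:
arm_command([
  [0,0,0,-0.145],
  [0,0,0,-0.29],
  [0,0,0,-0.435],
  [0,0,0,-0.58],
  [0,0,0,-0.725],
])

```text
time: 11.45
ee_pos: [0.5002, 0.0593, 0.2315]
tcp_rot: [-175.7, -0.1, -2.8]
wrist_force: [0.1, 0.3, -1.3]
opening: 0.0192
grasp_force: 31.9
```

```bash
python3 -c "
from h import *
o=bot.get_obs();print(o['q'].round(2), o['ee_pos'],R.from_euler('xyz',o['tcp_rot'],degrees=True).as_matrix()[:,2].round(4))"
```

```text
[   4.33   -2.11    2.78   94.24    4.3  -172.9 ] [0.50016284 0.05929111 0.23153568] [ 0.0056  0.0756 -0.9971]
```

Request:
arm_command([
  [0,0,0,-0.12],
  [0,0,0,-0.17],
  [0,0,0,-0.22],
  [0,0,0,-0.26],
  [0,0,0,-0.3],
])

```text
time: 11.95
ee_pos: [0.4918, 0.1041, 0.2316]
tcp_rot: [-177.7, -1.3, 10.6]
wrist_force: [-0.1, -0.8, -0.5]
opening: 0.0197
grasp_force: 31.9
```

```bash
python3 -c "
from h import *
o=bot.get_obs();print(o['q'].round(2), o['ee_pos'],R.from_euler('xyz',o['tcp_rot'],degrees=True).as_matrix()[:,2].round(4))"
```

```text
[  10.67   -2.89    2.1    93.65    2.26 -179.91] [0.49178118 0.10406342 0.2316069 ] [ 0.0156  0.043  -0.999 ]
```

That worked. The tilt is down to 2.6°, now along azimuth 70°. Clearing the rest needs a base angle near -20°, so I move there and repeat.

```bash
python3 -c "
from h import *
delta([.449,-.226,.2316],-36)"
```

```text
delta [-0.1026  0.3163 -0.0148] turn rad 0.813
```

Request:
arm_command([
  [-0.01,0.03,-0.0014,0.081],
  [-0.02,0.06,-0.0028,0.162],
  [-0.03,0.095,-0.0044,0.243],
  [-0.04,0.125,-0.006,0.325],
  [-0.051,0.158,-0.0074,0.407],
])

```text
time: 12.45
ee_pos: [0.4703, -0.0624, 0.2317]
tcp_rot: [-177.4, -0.3, -13.0]
wrist_force: [1.0, 0.4, -0.9]
opening: 0.0197
grasp_force: 31.9
```

```bash
python3 -c "
from h import *
bot.camera('top')
o=bot.get_obs();print(o['q'].round(2), o['ee_pos'],R.from_euler('xyz',o['tcp_rot'],degrees=True).as_matrix()[:,2].round(4))
delta([.449,-.226,.2316],-36)"
```

```text
[  -9.49   -5.86   -0.69   94.69    2.47 -176.14] [ 0.46971076 -0.06607387  0.23160549] [ 0.0154  0.0412 -0.999 ]
delta [ 0.0168  0.1602 -0.0069] turn rad 0.3952
```

Request:
arm_command([
  [0.003,0.032,-0.0014,0.08],
  [0.007,0.064,-0.0028,0.16],
  [0.01,0.096,-0.0041,0.24],
  [0.014,0.128,-0.0055,0.32],
  [0.017,0.16,-0.0069,0.395],
])

```text
time: 13.0
ee_pos: [0.4515, -0.2225, 0.2313]
tcp_rot: [-177.5, 0.7, -35.6]
wrist_force: [0.8, 1.1, -0.6]
opening: 0.0194
grasp_force: 31.9
```

Request:
arm_command([
  [0,0,0,-0.14],
  [0,0,0,-0.19],
  [0,0,0,-0.24],
  [0,0,0,-0.29],
  [0,0,0,-0.34],
])

```text
time: 13.5
ee_pos: [0.4705, -0.1706, 0.2311]
tcp_rot: [-179.7, -0.1, -20.2]
wrist_force: [0.2, -0.3, -0.3]
opening: 0.0191
grasp_force: 31.9
```

```bash
python3 -c "
from h import *
bot.camera('top')
o=bot.get_obs();print(o['q'].round(2), o['ee_pos'],o['tcp_rot'],R.from_euler('xyz',o['tcp_rot'],degrees=True).as_matrix()[:,2].round(4))
delta([.449,-.226,.2316],-36)"
```

```text
[ -19.95   -1.94    3.     94.85    0.33 -179.93] [ 0.47077825 -0.16911218  0.23121328] [-1.79672439e+02 -8.84816415e-02 -2.00202504e+01] [ 0.0034  0.0048 -1.    ]
delta [-0.001   0.0609 -0.0007] turn rad 0.2789
```

Tilt is now 0.3°. From here yaw -19° at the well is in range, with joint 6 near -135°. Back to the viewing pose.

```bash
python3 -c "
from h import *
delta([.419,.218,.225],-19)"
```

```text
delta [-0.1812 -0.346   0.0079] turn rad -0.0178
```

Request:
arm_command([
  [-0.018,-0.035,0.001,-0.004],
  [-0.036,-0.069,0.002,-0.008],
  [-0.054,-0.104,0.003,-0.012],
  [-0.072,-0.138,0.004,-0.018],
  [-0.09,-0.173,0.004,-0.018],
])

```text
time: 14.05
ee_pos: [0.4453, 0.0236, 0.2282]
tcp_rot: [-179.7, -0.1, -19.3]
wrist_force: [0.3, -0.1, -0.8]
opening: 0.0193
grasp_force: 31.9
```

Request:
arm_command([
  [-0.018,-0.035,0.001,0],
  [-0.036,-0.069,0.002,0],
  [-0.056,-0.106,0.003,0],
  [-0.076,-0.145,0.004,0],
  [-0.091,-0.173,0.004,0],
])

```text
time: 14.55
ee_pos: [0.4161, 0.2178, 0.225]
tcp_rot: [-179.6, -0.1, -19.2]
wrist_force: [0.6, 0.0, -0.6]
opening: 0.0197
grasp_force: 31.9
```

```bash
python3 - <<'E'
from h import *
for i in range(4): bot.camera("top")
o=bot.get_obs(); print(o["ee_pos"],o["tcp_rot"],o["q"].round(1),o["opening"])
im,K,T=look("wrist","w5")
for t,z in(("well",.1),("meter",0)):
    for r in bot.mark_of("wrist",t)[:3]: print(t,np.round(r["location"],1),round(r["confidence"],2),px2w(K,T,r["location"],z).round(4))
cv2.imwrite("pics/w5.png",cv2.resize(im,None,fx=1.4,fy=1.4))
E
```

```text
[0.41659233 0.21597874 0.2249217 ] [-1.79678728e+02 -8.77018207e-02 -1.91406823e+01] [  27.3   -6.5   -2.    94.2    0.2 -133.6] 0.01905626656844697
wrist blue [ 226   36  105  112 2512] [278.5  89.9] [0.4959 0.1851 0.1   ]
wrist blue [405  14  20  20 364] [414.4  23.5] [0.5061 0.0831 0.1   ]
wrist blue [374  15  19  20 361] [382.9  24.5] [0.5126 0.1037 0.1   ]
wrist yellow [331  83  12  20 218] [336.7  93. ] [0.48   0.1458 0.1   ]
wrist yellow [213  87  13  19 218] [219.  96.] [0.5062 0.2275 0.1   ]
well [275.5  94. ] 0.67 [0.494  0.1881 0.1   ]
meter [305.5  77.6] 0.67 [0.4994 0.1547 0.    ]
```

View pics/w5.png

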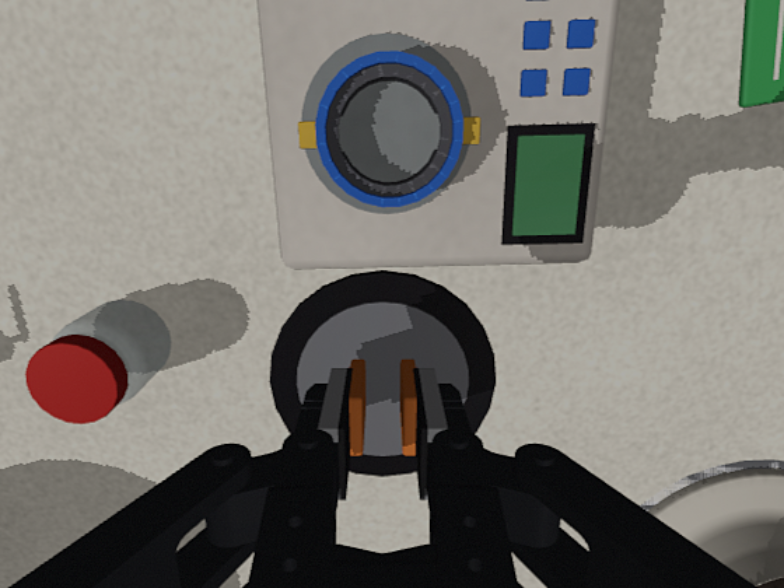

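The blue ring is centred near (277,91), with yellow marks at (219,96) and (337,93), so the meter yaw is about -17.8°. Now I fit the ring for its centre and height.

```bash
python3 - <<'E'
from h import *
from scipy.optimize import least_squares
d=np.load("w5.npz");im,K,T=d["im"],d["K"],d["T"]
def ring(im,box):
    h=cv2.cvtColor(im,cv2.COLOR_BGR2HSV); m=cv2.inRange(h,(105,100,40),(130,255,255))
    x,y,w,hh=box; k=np.zeros_like(m);k[y:y+hh,x:x+w]=m[y:y+hh,x:x+w]
    cs,_=cv2.findContours(k,0,1); c=max(cs,key=cv2.contourArea); return c.reshape(-1,2).astype(float)
P=ring(im,(215,25,125,130)); print(cv2.fitEllipse(P.astype(np.float32)))
a=np.linspace(0,2*np.pi,80)
def fit(P,K,T,z=None,r0=.0385):
    # back-project contour to plane z, fit circle of known radius
    def res(v):
        zz=z if z is not None else v[2]
        q=np.array([px2w(K,T,p+0,zz)[:2] for p in P]); return np.hypot(*(q-v[:2]).T)-r0
    s=least_squares(res,[.494,.188,.1][:3 if z is None else 2],loss="soft_l1",f_scale=.001); return s.x,np.sqrt(np.mean(s.fun**2))
print("free z",fit(P,K,T))
for z in(.098,.104,.11): print(z,fit(P,K,T,z))
t=cv2.imread("pics/top0.png");_,K2,T2=cam("top")
Pt=ring(t,(180,180,60,55)); print("top px",cv2.fitEllipse(Pt.astype(np.float32)))
for z in(.098,.104,.11): print(z,fit(Pt,K2,T2,z))
# cap in tool: flange ellipse
g=cv2.cvtColor(im,cv2.COLOR_BGR2GRAY)
o=bot.get_obs();print(o["ee_pos"],o["tcp_rot"])
E
```

```text
((277.9119567871094, 91.71697235107422), (104.92522430419922, 111.04920196533203), 2.4122512340545654)
free z (array([0.49317409, 0.18651202, 0.09817719]), np.float64(0.00022640565228242919))
0.098 (array([0.49317577, 0.18650972]), np.float64(0.00022782790242413019))
0.104 (array([0.49309506, 0.18659455]), np.float64(0.0008650129193054449))
0.11 (array([0.49283305, 0.18675369]), np.float64(0.0017178485943029037))
top px ((205.1746063232422, 206.69642639160156), (30.859140396118164, 31.91048240661621), 47.53848648071289)
0.098 (array([0.4950276 , 0.18482475]), np.float64(0.0008172447611227471))
0.104 (array([0.49407078, 0.18346447]), np.float64(0.0009049250944668101))
0.11 (array([0.49311285, 0.18210389]), np.float64(0.0010483892292125151))
[0.41719158 0.21446027 0.22515407] [-1.79650666e+02 -1.00892763e-01 -1.93505741e+01]
```

```bash
python3 - <<'E'
from h import *
from scipy.optimize import least_squares
d=np.load("w5.npz");im,K=d["im"],d["K"]
Tc=np.array(bot.camera("wrist")["T_tool_cam"])
g=cv2.cvtColor(im,cv2.COLOR_BGR2GRAY); P=[]
for ang in np.radians(np.arange(-170,-9,4)):   # from (273,262) outward, first dark->bright
    for r in np.arange(95,50,-.25):
        x,y=273.5+r*np.cos(ang),270+r*np.sin(ang)
        if g[int(round(y)),int(round(x))]<45: P.append((x,y)); break
P=np.array(P); print(len(P),P[:,0].min(),P[:,0].max(),P[:,1].min())
def res(v):
    q=np.array([px2w(K,Tc,p,v[2])[:2] for p in P]); return np.hypot(*(q-v[:2]).T)-.04
s=least_squares(res,[0,0,.01],loss="soft_l1",f_scale=.0005); print("flange centre in tool",s.x.round(4),np.abs(s.fun).mean())
f=lambda v:res([v[0],v[1],.011]); s=least_squares(f,[0,0],loss="soft_l1",f_scale=.0005); print("at z=.011",s.x.round(4),np.abs(s.fun).mean())
for i in range(3):
    o=bot.get_obs();print(o["ee_pos"].round(4),o["tcp_rot"].round(2),o["q"].round(2)); bot.camera("top")
E
```

```text
41 193.73057200601113 352.28462024097666 192.75
flange centre in tool [-0.0026 -0.0001  0.0145] 0.0001429569931404056
at z=.011 [-0.0019 -0.0001] 0.0002815253717959908
[0.4172 0.2145 0.2252] [-1.7964e+02 -1.0000e-01 -1.9360e+01] [  27.1    -6.51   -1.97   94.22    0.17 -133.54]
[0.4172 0.2145 0.2252] [-1.7964e+02 -1.0000e-01 -1.9360e+01] [  27.1    -6.51   -1.97   94.21    0.17 -133.54]
[0.4172 0.2146 0.2251] [-1.7965e+02 -1.0000e-01 -1.9350e+01] [  27.11   -6.5    -1.97   94.21    0.17 -133.53]
```

```bash
python3 - <<'E'
from h import *
from scipy.optimize import least_squares
im,K,T=look("wrist","w6")
h=cv2.cvtColor(im,cv2.COLOR_BGR2HSV); m=cv2.inRange(h,(105,100,40),(130,255,255)); k=np.zeros_like(m);k[20:160,210:345]=m[20:160,210:345]
cs,_=cv2.findContours(k,0,1);P=max(cs,key=cv2.contourArea).reshape(-1,2).astype(float);c=P.mean(0);u=P-c;P=P+.5*u/np.linalg.norm(u,axis=1)[:,None]
f=lambda v:np.hypot(*(np.array([px2w(K,T,p,v[2])[:2] for p in P])-v[:2]).T)-.0385
s=least_squares(f,[.493,.187,.1],loss="soft_l1",f_scale=.001);print(s.x)
w=s.x; o=bot.get_obs(); M=R.from_euler('xyz',o["tcp_rot"],degrees=True).as_matrix()
yaw=-17.9; 
tgt=w[:2]+.002*np.array([np.cos(np.radians(yaw)),np.sin(np.radians(yaw))]); print(tgt)
delta([tgt[0],tgt[1],.15],yaw)
E
```

```text
wrist blue [ 224   38  105  111 2496] [276.8  91.2] [0.496 0.185 0.1  ]
wrist blue [403  15  20  20 364] [412.4  24.5] [0.5061 0.0829 0.1   ]
wrist blue [372  16  19  21 362] [380.9  25.5] [0.5127 0.1035 0.1   ]
wrist yellow [329  85  12  19 210] [334.9  94. ] [0.4801 0.1457 0.1   ]
wrist yellow [212  88  13  20 210] [217.6  97.6] [0.5062 0.2274 0.1   ]
[0.49318462 0.18653129 0.10055994]
[0.49508781 0.18591657]
delta [0.083  0.0019 0.0752] turn rad -0.025
```

Request:
arm_command([
  [0.03,0.001,0.015,-0.008],
  [0.06,0.002,0.03,-0.016],
  [0.08,0.002,0.045,-0.025],
  [0.083,0.002,0.06,-0.025],
  [0.083,0.002,0.074,-0.025],
])

```text
time: 15.7
ee_pos: [0.4949, 0.186, 0.1499]
tcp_rot: [-179.7, -0.0, -17.9]
wrist_force: [-1.0, 0.3, -0.4]
opening: 0.0196
grasp_force: 31.9
```

Request:
arm_command([
  [0,0,0,0],
  [0,0,0,0],
  [0,0,0,0],
  [0,0,0,0],
  [0,0,0,0],
])

```text
time: 16.2
ee_pos: [0.495, 0.1866, 0.1518]
tcp_rot: [-179.6, -0.1, -17.8]
wrist_force: [-0.1, -0.7, -0.4]
opening: 0.0198
grasp_force: 31.9
```

```bash
python3 - <<'E'
from h import *
o=bot.get_obs();print(o["ee_pos"].round(4),o["tcp_rot"].round(2),o["wrist_force"].round(1))
delta([.4951,.1859,.15],-17.9)
E
```

```text
[0.495  0.1866 0.1518] [-1.7961e+02 -1.5000e-01 -1.7830e+01] [-0.1 -0.7 -0.4]
delta [0.0003 0.0006 0.0018] turn rad 0.0012
```

On target. Now down to just above the mouth, then feeling in small steps.

Request:
arm_command([
  [0,0.0005,0.008,0],
  [0,0.0005,0.016,0],
  [0,0.0005,0.022,0],
  [0,0.0005,0.026,0],
  [0,0.0005,0.028,0],
])

```text
time: 16.7
ee_pos: [0.4946, 0.1859, 0.1224]
tcp_rot: [-179.7, -0.1, -17.9]
wrist_force: [1.3, 0.2, -0.9]
opening: 0.0194
grasp_force: 31.9
```

Request:
arm_command([
  [0,0,0.001,0],
  [0,0,0.002,0],
  [0,0,0.003,0],
  [0,0,0.004,0],
  [0,0,0.005,0],
])

```text
time: 17.2
ee_pos: [0.495, 0.1861, 0.1182]
tcp_rot: [-179.6, -0.1, -17.8]
wrist_force: [-0.1, -1.0, -0.6]
opening: 0.0196
grasp_force: 31.9
```

Request:
arm_command([
  [0,0,0.001,0],
  [0,0,0.002,0],
  [0,0,0.003,0],
  [0,0,0.004,0],
  [0,0,0.004,0],
])

```text
time: 17.7
ee_pos: [0.4949, 0.186, 0.114]
tcp_rot: [-179.7, -0.1, -17.8]
wrist_force: [0.1, 0.5, -1.3]
opening: 0.0197
grasp_force: 31.9
```

Request:
arm_command([
  [0,0,0.001,0],
  [0,0,0.002,0],
  [0,0,0.003,0],
  [0,0,0.003,0],
  [0,0,0.003,0],
])

```text
time: 18.2
ee_pos: [0.495, 0.1861, 0.1113]
tcp_rot: [-179.6, -0.1, -17.8]
wrist_force: [-0.4, -0.4, 3.4]
opening: 0.0194
grasp_force: 32.5
```

Soft vertical force with no side load: the flange is on the seal ring. Pressing on gently.

Request:
arm_command([
  [0,0,0.0005,0],
  [0,0,0.001,0],
  [0,0,0.0015,0],
  [0,0,0.0015,0],
  [0,0,0.0015,0],
])

```text
time: 18.7
ee_pos: [0.495, 0.1861, 0.1097]
tcp_rot: [-179.6, -0.1, -17.8]
wrist_force: [-0.4, 0.4, 3.3]
opening: 0.0194
grasp_force: 32.7
```

Request:
arm_command([
  [0,0,0.0005,0],
  [0,0,0.001,0],
  [0,0,0.0015,0],
  [0,0,0.0015,0],
  [0,0,0.0015,0],
])

```text
time: 19.2
ee_pos: [0.495, 0.1861, 0.1082]
tcp_rot: [-179.6, -0.1, -17.8]
wrist_force: [0.0, -0.5, 5.0]
opening: 0.0195
grasp_force: 32.9
```

Request:
arm_command([
  [0,0,0.0005,0],
  [0,0,0.001,0],
  [0,0,0.001,0],
  [0,0,0.001,0],
  [0,0,0.001,0],
])

```text
time: 19.7
ee_pos: [0.495, 0.1861, 0.1073]
tcp_rot: [-179.6, -0.1, -17.8]
wrist_force: [-0.9, -0.8, 6.6]
opening: 0.0198
grasp_force: 33.1
```

Request:
arm_command([
  [0,0,0.0005,0],
  [0,0,0.0008,0],
  [0,0,0.0008,0],
  [0,0,0.0008,0],
  [0,0,0.0008,0],
])

```text
time: 20.2
ee_pos: [0.4951, 0.1861, 0.1072]
tcp_rot: [-179.6, -0.1, -17.8]
wrist_force: [-2.7, -0.8, 9.7]
opening: 0.0198
grasp_force: 33.9
```

Hard stop at TCP z 0.107, as predicted, at about 10 N: the seal is flush. Now I release the tabs.

Request:
arm_command([
  [0,0,0,0],
  [0,0,0,0],
  [0,0,0,0],
  [0,0,0,0],
  [0,0,0,0],
], hand=0.055)

```text
time: 20.7
ee_pos: [0.4948, 0.1861, 0.106]
tcp_rot: [-179.7, -0.1, -17.8]
wrist_force: [-0.5, -0.2, -0.7]
opening: 0.0553
grasp_force: 0.0
```

Request:
arm_command([
  [0,0,-0.005,0],
  [0,0,-0.015,0],
  [0,0,-0.03,0],
  [0,0,-0.05,0],
  [0,0,-0.07,0],
])

```text
time: 21.2
ee_pos: [0.4948, 0.1858, 0.1785]
tcp_rot: [-179.6, -0.1, -17.8]
wrist_force: [0.6, -0.2, 0.4]
opening: 0.0555
grasp_force: 0.0
```

Request:
arm_command([
  [-0.015,0,-0.01,0],
  [-0.03,0,-0.02,0],
  [-0.04,0,-0.03,0],
  [-0.04,0,-0.03,0],
  [-0.04,0,-0.03,0],
])

```text
time: 21.7
ee_pos: [0.4562, 0.1981, 0.2063]
tcp_rot: [-179.6, -0.1, -17.8]
wrist_force: [-0.5, -0.2, -0.2]
opening: 0.0549
grasp_force: 0.0
```

```bash
python3 - <<'E'
from h import *
from scipy.optimize import least_squares
im,K,T=look("wrist","w7")
o=bot.get_obs();print(o["ee_pos"].round(4),o["wrist_force"].round(1),o["opening"])
for z in(.085,.0945,.1): print(z,w2px(K,T,[.4932,.1865,z]))
u,v=map(int,w2px(K,T,[.4932,.1865,.1])); a=im[max(v-110,0):v+110,max(u-130,0):u+130]
cv2.imwrite("pics/w7.png",cv2.resize(a,None,fx=2.6,fy=2.6,interpolation=2))
E
```

```text
wrist blue [375  42  21  21 395] [385.1  52. ] [0.5371 0.0961 0.1   ]
wrist blue [404  78  21  19 356] [413.9  86.9] [0.5101 0.0822 0.1   ]
wrist blue [372  78  21  19 351] [382.   86.9] [0.5166 0.1026 0.1   ]
wrist yellow [208 147  12  19 191] [213.6 155.5] [0.508  0.2271 0.1   ]
wrist yellow [329 147  11  19 187] [334.1 155.8] [0.4815 0.1449 0.1   ]
[0.4564 0.1979 0.2058] [ 0.2 -0.6  0.4] 0.05511561098723375
0.085 [273.83540802 154.60683558]
0.0945 [273.78738712 156.65150568]
0.1 [273.75799187 157.90311882]
```

View pics/w7.png

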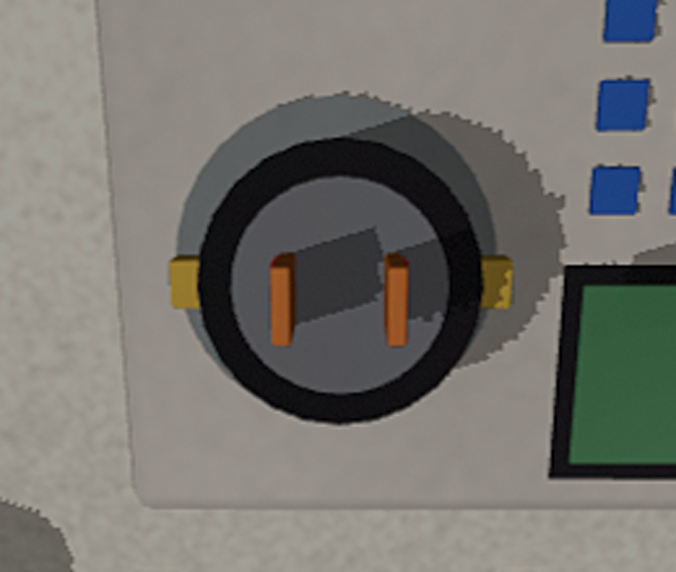

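```bash
python3 - <<'E'
from h import *
from scipy.optimize import least_squares
d=np.load("w7.npz");im,K,T=d["im"],d["K"],d["T"]
g=cv2.cvtColor(im,cv2.COLOR_BGR2GRAY);P=[]
for a in np.radians(np.arange(0,360,4)):
    for r in np.arange(70,40,-.25):
        x,y=274+r*np.cos(a),155+r*np.sin(a)
        if g[int(round(y)),int(round(x))]<42: P.append((x,y));break
P=np.array(P)
f=lambda v:np.hypot(*(np.array([px2w(K,T,p,v[2])[:2] for p in P])-v[:2]).T)-.04
s=least_squares(f,[.493,.187,.1],loss="soft_l1",f_scale=.0005);print(len(P),s.x,np.abs(s.fun).mean())
f2=lambda v:[(np.array([np.sin(v[0]),1])*0).sum()]
print(bot.get_obs()["time"])
E
```

```text
90 [0.49295623 0.18683892 0.09458731] 0.00034785392314988484
21.75
```

The flange is concentric with the well and sits low, and the tabs are sprung back to about 34 mm and in line with the marks, so the cap is locked. The hand is clear, so I hand in.

```bash
python3 -c "
from workcell import bot
print(bot.job_done())"
```

```text
the job is handed in; nothing more can be done
None
```

The middle-sized cap is in the sample well with its tabs sprung out in line with the yellow marks and the hand off it; the last picture fits a locked cap. I handed the job in at about 22 s, and the hand-in returned no verdict.

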